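# Refit the spring clip on a lap polisher

## Robot

A 7-joint arm with a two-finger parallel gripper is mounted at the origin on the work surface. World frame = base frame: x ahead of the robot, y to its left, z up, the work surface at z = 0. Lengths are in mm, angles in rad, forces in N, time in s.
With the tool pointing down it reaches from about 400 to 850 mm from the base axis. Payload 4.4 kg.
Tool frame: the origin (TCP) lies midway between the tips of the shut fingers; the grasp point (between the pads) lies 19 mm behind it (manip.tcp_to_grasp is the distance from the TCP to the grasp point, in mm); z points along the fingers, y is the line along which they close (so a half turn about z gives the same grasp; the last joint's range is limited). The gripper opens to 94 mm and grips with 3 to 60 N. Pads are 16 mm wide; open, the fingers measure 119 mm over their backs; the gripper's body (75 mm by 177 mm) begins 78 mm behind the grasp point.
Start: joints at [1.132, 0.628, 0.038, 1.517, -0.027, 0.996, -0.02], TCP at [236.775, -605.356, 205.478] pointing down, gripper open.
Joint ranges: [-3.06, 3.06], [-0.37, 2.12], [-1.25, 1.32], [0.18, 2.47], [-1.1, 4.24], [0.23, 1.98], [-2.94, 2.94]. Speed limits (rad/s): [2.57, 2.57, 3.14, 3.14, 3.14, 3.14, 3.14].

## Interface

Orientations are given as a 3x3 rotation matrix whose columns are the frame's x, y, z axes.
In Python, from rig import manip, viewer gives the robot as it stands (manip), with the cameras (viewer).
- The arm moves only by the shell command python3 drive.py 'ROWS' [FORCE]. ROWS is a JSON list of rows, 1 to 8 of them, each written [[dx, dy, dz], turn, opening]: dx, dy, dz in shares of the most that a row can go, 1 being 50 mm, then a turn about the tool's z in parts of the range, where 1.0 means 180 degrees, then the finger opening in mm; each row shifts and turns the commanded pose from where the row before left it, along the tool's axes as they then stand; what a row does not reach is not made up. A row lasts 1/10 s, in which the tool goes at most 50 mm and 0.15 rad, less where a joint would pass 70% of its speed; a pose out of reach is approached as far as the arm can. The fingers move at their own pace and stop on an object; FORCE is the grip in N (left out, the last holds). Time passes only in rows, so rows that do not move let the fingers close. It prints the time, the measured TCP pose, the force, the opening and the grip force at its end. Shift and turn numbers lie between -1 and 1, and a call with a number outside is refused. Input that does not fit is refused with a message, and nothing moves.
- manip.get_state(): the state, without advancing time (a new reading comes with each control period).
- viewer.read_camera(name): name is "scene" or "top"; returns a dict with "img" (420x560x3 uint8, blue, green, red), "fovy" (degrees; the focal length in pixels is half the picture's height over the tangent of half this angle, whatever the lens; pixels are square), "cx", "cy" (the principal point, pixels), "D" ([k1, k2, p1, p2, k3] as OpenCV has them; the pictures are not rectified), "position" and "attitude" of the camera in the world. Camera axes: x right, y down, z forward; pixel columns grow to the right and rows downward; lengths in mm; the calibration is good to about 2 mm. A picture is of the moment at which its call begins. There is no depth.
- manip.sign_off(): hands the job in; it is judged then, once.
The state is a dict: "time": time; "joint_positions": joint angles; "joint_vel": joint speeds; "tau": joint torques, N m; "tcp_pos": TCP position; "tcp_rot": TCP orientation; "wrist_force": force on the tool from outside, world axes, zero at the start; "torque": the same for the moment, N m; "finger_gap": finger opening in mm; "finger_force": force on a finger pad.
Only numpy, scipy, OpenCV 4.12 (cv2) and the standard library are available. Lean on these libraries where they do the work, as an engineer would, in place of code of your own. Each camera call takes 0.05 s, during which the arm holds its last target. There are 200 camera calls.

## Task

The flat-lap polisher on the jeweller's bench is missing its retaining clip. Take the open spring clip by its tab, use it to press the sprung clamp flange down until the groove in the arbor is uncovered, and push the clip sideways into the groove until it snaps fully home, so that it alone keeps the flange pressed down. Press gently, never with more than about 15 N, let go, and leave the closed ring, the pot, the jar and the screwdriver where they are.

Things in the scene. Friction and masses are not known exactly. Their poses are not given: they have to be found in the camera images.
- clip: Open spring clip, plain steel, loose, 35 mm across, 4.5 mm thick, lying flat, with an upright tab. Origin: centre of the round opening, on the underside; z up, x out of the mouth; reaches from x = -38 to 10 mm. The flat back of the opening is at x = -8 mm. Seated, its origin lies on the arbor's axis. About 55 g, varies.
- clip_tab (a point): Middle of the clip's tab, 25 mm above the clip's underside. The tab is an upright plate 22 mm long along the clip's x (from -38 to -16 mm), 10 mm thick along y, reaching from the underside to 42 mm above it. Pinch it across its thickness.
- clip_mouth (a point): Middle of the clip's mouth (x = 7 mm, 2 mm up), between the round noses (3 mm radius) of two springy prongs. The mouth is 11 mm wide and must spread to pass the 16 mm groove: the push rises from nothing, 14 mm before the centres meet, to about 8 to 12 N at 6 mm, then the clip snaps in by itself until its back stops it and the push rises again.
- lapper: Lap polisher: grey box 200 x 200 x 60 mm fixed on the bench. Origin: centre of its underside; the upright arbor stands on its z axis, with a 150 mm copper lap disc and, 18 mm above the lap's top face, the top of the sprung aluminium clamp flange (90 mm diameter). Arbor, lap and flange together stand at an unknown height: the relaxed flange top is 96 to 130 mm above the bench.
- axis (a point): A point on the arbor's axis, 100 mm above the bench; fixed to the box, so it does not show the arbor's height. The arbor's round steel head, 24 mm in diameter and 12 mm high, comes through the flange; its flat underside is 1 mm above the relaxed flange top. The groove (16 mm diameter) is below the head, behind the flange. The clip can be pushed in from any side.
- flange (a joint): How far the clamp flange is pressed down (m): 0 relaxed, hard stop at 0.006. It must be down 0.0035 or more to let the clip under the head. It takes about 3.3 N to start and 0.9 N more per mm: 6.4 N at 3.5 mm, 8.7 N at the stop. With the clip seated it stays down at about 0.0035.
- ring: Bystander: a closed steel ring of 32 mm outer diameter with an upright tab like the clip's, loose, same axes, but no mouth. It lies near the clip, and the two change places.
- pot: Bystander: small glass pot with a white lid, 40 mm diameter, 45 mm high, loose; origin under its centre.
- jar: Bystander: glass jar with a green lid, 72 mm diameter, 95 mm high, loose; origin under its centre.
- driver: Bystander: screwdriver lying on the bench, 170 mm long, loose; lies along its x.

How it is judged (in metres and radians):
On the way, in this order (a step that is already met when the one before it is completed fails the run):
1. the clip has been lifted off the bench (height (world z) of clip above 0.05 m), for 0.1 s.
2. the clip, still outside the groove, presses the flange down (value of joint flange above 0.002 m and contact force between clip and lapper above 2 N and horizontal distance between clip and lapper between 0.01 and 0.05 m), for 0.1 s.
At the end, for the whole second after the job is handed in: The clip sits level (within 0.08 rad) in the groove, its centre within 2.5 mm of the arbor's axis, at rest, and it alone keeps the flange 2.5 to 4.8 mm down (horizontal distance between clip and lapper below 0.0025 m and value of joint flange between 0.0025 and 0.0048 m and angle between clip's own z axis and vertical below 0.08 rad and linear speed of clip below 0.02 m/s); the robot touches nothing.
It fails at once if the clip is pressed on the flange with more than 18 N (contact force between clip and flange_c0 above 18 N).
It fails at once if the clip is rammed against the arbor's head with more than 22 N (contact force between clip and arbor_c3 above 22 N).
It fails at once if the back of the clip is rammed against the groove with more than 22 N (contact force between clip_c0 and arbor_c2 above 22 N).
It fails at once if the robot itself pushes on the polisher with more than 10 N (contact force between the arm and lapper above 10 N).
It fails at once if a bystander is moved by more than 30 mm (distance of any of ring, pot, jar, driver from where it was at the start of the episode above 0.03 m).
It also fails if it takes over 58 s, if anything falls off the work surface, if the arm or the gripper's body presses on something with over 40 N, if the wrist force passes 120 N, or if a joint passes its speed limit or range.

## Working session

There is one attempt and no reset: what is moved stays moved. The work goes in short steps, Python scripts to look and compute and a shell command to move; the robot and the scene stay as the last step left them, time stands still between calls to the robot, and variables do not carry over. Pictures are saved under pics/ and viewed, at most 10 in all, crops included, and the job is handed in when it is done.

```bash
ls; mkdir -p pics; python3 - <<'E'
from rig import manip, viewer
import cv2
s=manip.get_state();print(s)
for n in("scene","top"):
    c=viewer.read_camera(n);cv2.imwrite(f"pics/{n}0.png",c.pop("img"));print(n,c)
E
```

```text
drive.py
pics
rig.py
{'time': 0.0, 'joint_positions': array([ 1.13221987,  0.62931248,  0.03840088,  1.51835215, -0.02699634,
        0.99633011, -0.01997495]), 'joint_vel': array([-8.03897207e-05,  9.59603521e-04, -5.84015990e-04,  1.08404484e-03,
        1.60945594e-03,  3.65641573e-04,  1.24365722e-03]), 'tau': array([-4.28643052e-04, -5.49734759e+01,  1.14337943e+00, -1.86630160e+01,
       -5.22390590e-02,  2.38148833e-02,  1.50322585e-04]), 'tcp_pos': array([ 236.53517749, -604.71168287,  204.58027736]), 'tcp_rot': array([[ 9.31297660e-01,  3.64258418e-01, -6.88603120e-04],
       [ 3.64259069e-01, -9.31296006e-01,  1.75527738e-03],
       [-1.91877517e-06, -1.88551564e-03, -9.99998222e-01]]), 'wrist_force': array([ 0.69557972, -0.06768703, -0.25690054]), 'torque': array([-0.00010344, -0.02683481,  0.02074564]), 'finger_force': 0.0, 'finger_gap': 94.09520699967456}
scene {'fovy': 49.05686677855061, 'cx': 283.10291095341756, 'cy': 212.24099905821654, 'D': array([0.0164999, 0.       , 0.       , 0.       , 0.       ]), 'position': array([929.80012868, 333.28303072, 757.13473919]), 'attitude': array([[-0.69912545,  0.53972167, -0.46896068],
       [ 0.71473525,  0.50973047, -0.47888242],
       [-0.01941967, -0.66998162, -0.74212364]])}
top {'fovy': 47.88314020332404, 'cx': 281.9293151815526, 'cy': 203.0289213202942, 'D': array([-0.06344587,  0.        ,  0.        ,  0.        ,  0.        ]), 'position': array([370.63567386, -85.16345789, 923.38105147]), 'attitude': array([[-1.76995572e-02, -9.84368445e-01,  1.75229824e-01],
       [-9.99843048e-01,  1.75619443e-02, -2.33610633e-03],
       [-7.77787040e-04, -1.75243669e-01, -9.84524785e-01]])}
```

View pics/scene0.png

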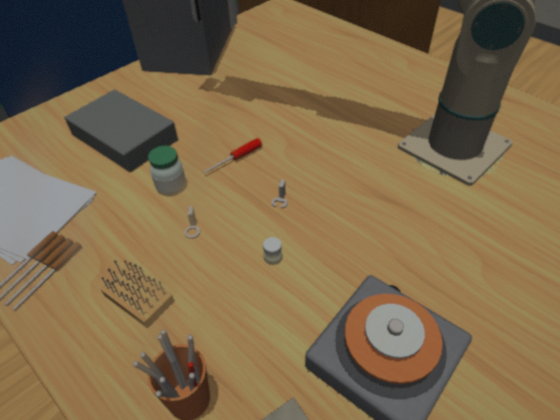

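View pics/top0.png

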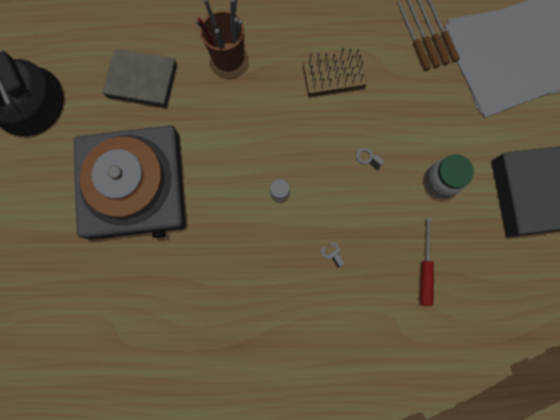

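The scene view shows the open clip at about (280,200) with its tab at (282,188), the ring at (192,230), and the polisher head at (396,326). In the top view the clip is at (331,251) with its tab at (338,261), the ring is at (365,157), and the head is at (115,172). Next I'll zoom in on the details.

```bash
python3 - <<'E'
import cv2,numpy as np
t=cv2.imread("pics/top0.png");s=cv2.imread("pics/scene0.png")
f=lambda im,x,y,w,k:cv2.resize(im[y:y+w,x:x+w],None,fx=k,fy=k,interpolation=cv2.INTER_CUBIC)
a=np.hstack([f(t,312,232,40,8)*1,f(s,260,175,40,8)])
b=np.hstack([f(t,75,135,80,4),f(s,356,286,80,4)])
cv2.imwrite("pics/crop1.png",np.clip(np.vstack([a,b])[:600].astype(float)*1.5,0,255).astype(np.uint8))
E
```

```text
(no output)
```

View pics/crop1.png

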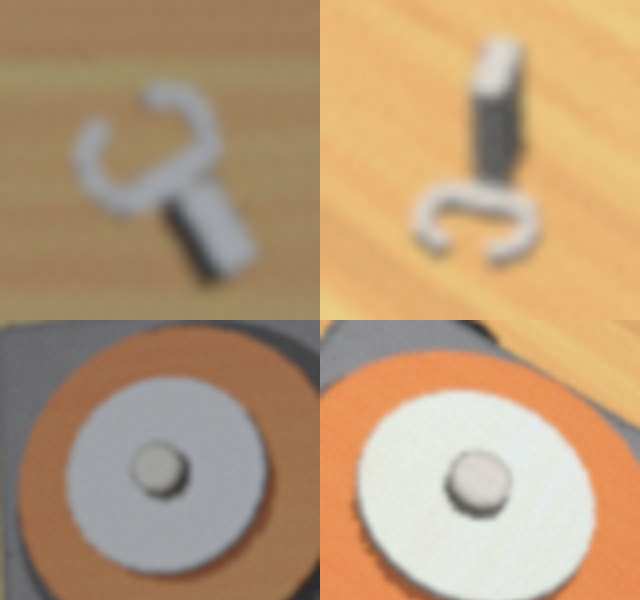

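The crop shows the clip's mouth pointing up and left in the top view, away from the tab. The flange and the arbor head are cleanly separable by colour. I'll measure by ray casting.

```bash
cat > h.py <<'E'
import cv2,numpy as np
from rig import manip, viewer
def ray(c,px):
    f=210/np.tan(np.radians(c["fovy"]/2));K=np.array([[f,0,c["cx"]],[0,f,c["cy"]],[0,0,1.]])
    u=cv2.undistortPoints(np.float64(px).reshape(-1,1,2),K,c["D"])[:,0]
    return np.c_[u,np.ones(len(u))]@c["attitude"].T
def plane(c,px,z):
    r=ray(c,px);return c["position"]+r*((z-c["position"][2])/r[:,2])[:,None]
def tri(cs,pxs):
    A=np.zeros((3,3));b=np.zeros(3)
    for c,p in zip(cs,pxs):
        d=ray(c,[p])[0];d/=np.linalg.norm(d);M=np.eye(3)-np.outer(d,d);A+=M;b+=M@c["position"]
    x=np.linalg.solve(A,b)
    return x
def blob(m,near):
    n,l,st,ce=cv2.connectedComponentsWithStats(m.astype(np.uint8))
    ok=[i for i in range(1,n) if st[i,4]>15]
    i=min(ok,key=lambda i:np.hypot(*(ce[i]-near)));return (l==i).astype(np.uint8)
def contour(m): return max(cv2.findContours(m,cv2.RETR_EXTERNAL,cv2.CHAIN_APPROX_NONE)[0],key=len)[:,0].astype(float)
E
python3 - <<'E'
from h import *
C={n:viewer.read_camera(n) for n in("top","scene")}
nf={"top":(117,173),"scene":(395,330)};nc={"top":(334,255),"scene":(281,195)}
cont={};
for n,c in C.items():
    hsv=cv2.cvtColor(c["img"],cv2.COLOR_BGR2HSV);v=hsv[...,2];s=hsv[...,1]
    x,y=nf[n];print(n,"flange hsv",hsv[y+6,x+14],"clip area")
    w=10 if n=="top" else 0
    m=(s<70)&(v>(105 if n=="top" else 150))
    b=blob(m,nf[n]);k=contour(b);cont[n]=cv2.convexHull(k.astype(np.float32))[:,0]
    print("flange area",b.sum(),cv2.fitEllipse(cont[n]))
    x,y=nc[n];
    for r in range(y-22,y+18):print(r,' '.join(f"{int(v[r,q]):3d}{'*' if s[r,q]<75 else ' '}" for q in range(x-16,x+14)))
for z in range(90,136,4):
    o=[]
    for n in C:
        p=plane(C[n],cont[n],z)[:,:2].astype(np.float32);(a,bb),d,_=cv2.fitEllipse(p);o+=[a,bb,np.mean(d)]
    print(z,np.round(o,1),round(np.hypot(o[0]-o[3],o[1]-o[4]),1))
E
```

```text
top flange hsv [110  14 112] clip area
flange area 1549 ((115.63188934326172, 172.80886840820312), (45.83760452270508, 48.95112609863281), 50.95468521118164)
233 104  104  105  104  104  104  105  104  105  104  104  104  104  104  104  104  104  104  104  104  104  104  104  104  104  105  104  104  104  104 
234 105  105  105  105  104  105  105  105  105  104  105  105  105  105  105  105  104  105  105  104  105  105  104  105  105  105  105  104  105  105 
235 105  105  105  106  104  105  105  105  104  105  105  105  105  104  104  104  104  104  104  104  105  105  104  105  104  104  104  104  105  104 
236 105  106  104  105  104  104  104  105  105  105  105  104  104  105  105  103  103  104  104  104  104  104  103  105  103  104  104  103  104  103 
237 104  104  104  104  104  105  104  105  104  104  103  104  104  104  104  105  104  104  104  105  105  103  104  104  103  104  104  105  104  103 
238 104  104  103  102  103  103  104  105  105  105  104  104  105  105  105  104  105  104  103  104  105  104  104  104  105  104  105  104  104  104 
239 104  103  103 
[... 11394 characters left out ...]
156  153  152  151  151  151  152  150  150  151  150  152  154  156  156  156  155  155  156  154  155  155  155  156  156  156  156  156  157 
90 [580.8 215.6  88.5 563.6 203.5  89.5] 21.1
94 [579.8 214.2  88.  565.8 204.3  88.9] 17.2
98 [578.8 212.8  87.6 568.  205.1  88.4] 13.3
102 [577.8 211.3  87.2 570.2 205.8  87.9] 9.4
106 [576.8 209.9  86.8 572.4 206.6  87.3] 5.5
110 [575.8 208.4  86.3 574.6 207.4  86.8] 1.6
114 [574.8 207.   85.9 576.8 208.2  86.3] 2.3
118 [573.8 205.5  85.5 579.  208.9  85.7] 6.2
122 [572.8 204.1  85.1 581.2 209.7  85.2] 10.1
126 [571.8 202.6  84.6 583.4 210.5  84.6] 14.0
130 [570.8 201.2  84.2 585.6 211.3  84.1] 17.9
134 [569.7 199.8  83.8 587.8 212.1  83.6] 21.8
```

The flange top is at z ≈ 111.7, centred near (575.4, 207.8). Next is the clip.

```bash
python3 - <<'E'
from h import *
C=[viewer.read_camera(n) for n in("top","scene")]
H=[cv2.cvtColor(c["img"],cv2.COLOR_BGR2HSV) for c in C]
# tab top
def cen(m,off): 
    ys,xs=np.nonzero(m); return np.array([xs.mean()+off[0],ys.mean()+off[1]])
t=H[0][254:270,330:348]; mt=(t[...,1]<75)&(t[...,2]>100); mt=blob(mt,(9,6)); mt[:1]=0
pt=cen(mt,(330,254)); k=contour(mt)+[330,254]
s=H[1][178:187,276:288]; ms=(s[...,1]<75)&(s[...,2]>115); ps=cen(ms,(276,178))
X=tri(C,[pt,ps]);print(mt.sum(),ms.sum(),pt,ps,"tabtop",X)
P=plane(C[0],k,X[2])[:,:2]; r=cv2.minAreaRect(P.astype(np.float32));print(r)
m=blob(H[0][...,1]<75,(330,252));ys,xs=np.nonzero(m)
h=cv2.convexHull(np.c_[xs,ys].astype(np.int32))[:,0].astype(float)
h=contour(m)
from scipy.optimize import least_squares
for nm,i,near in(("top",0,(330,252)),("scene",1,(280,202))):
    m=blob(H[i][...,1]<75,near); ys,xs=np.nonzero(m)
    p=plane(C[i],np.c_[xs,ys],3.)[:,:2]
    if i==0:c0=plane(C[0],[(330.5,250.5)],3.)[0,:2]
    c=c0.copy();ax=c-X[:2];ax/=np.linalg.norm(ax)
    for _ in range(6):
        q=p[((p-c)@ax>-6)]
        w=least_squares(lambda w:np.hypot(*(q-w).T)-15,c).x; c=w
    ax=c-X[:2];print(nm,c,len(q),np.hypot(*(q-c).T).mean(),"dist tab",np.linalg.norm(ax),"yaw",np.arctan2(ax[1],ax[0]))
E
```

```text
67 31 [338.43283582 259.04477612] [281.35483871 182.83870968] tabtop [ 419.91417734 -190.01159099   45.291071  ]
((419.04791259765625, -187.18930053710938), (25.809619903564453, 16.5875186920166), 88.86445617675781)
top [ 438.78925136 -179.72541999] 90 15.089008549467806 dist tab 21.49590038673935 yaw 0.49896593149982216
scene [ 441.89210783 -179.28712604] 60 13.245970612011977 dist tab 24.45492950480501 yaw 0.45397348811902194
```

```bash
cat >> h.py <<'E'
def togo(target_tcp,yaw):
    s=manip.get_state();R=s["tcp_rot"];y=np.arctan2(R[1,0],R[0,0])
    print("t",round(s["time"],2),"tcp",s["tcp_pos"].round(1),"yaw",round(y,4),"turn about tool z",round(-(yaw-y),3),"move tool axes AFTER turn",
     (np.array([[np.cos(yaw),np.sin(yaw),0],[np.sin(yaw),-np.cos(yaw),0],[0,0,-1]]).T@(np.array(target_tcp)-s["tcp_pos"])).round(1),
     "now axes",(R.T@(np.array(target_tcp)-s["tcp_pos"])).round(1))
E
python3 - <<'E'
from h import *
c=viewer.read_camera("top");s=viewer.read_camera("scene")
e=np.array([(334.64,258),(335.17,259),(335.92,260),(336.53,261),(337.09,262),(337.6,263),(338.17,264)])
p=plane(c,e,43)[:,:2];v=cv2.fitLine(p.astype(np.float32),cv2.DIST_L2,0,.01,.01).ravel();print("edge yaw",np.arctan(v[1]/v[0]))
X=tri([c,s],[(338.9,260),(281.6,183)]);print("tabtop",X)
togo([X[0],X[1],60],np.arctan(v[1]/v[0]))
E
```

```text
edge yaw 0.50660074
tabtop [ 418.23148913 -191.05414815   42.91177745]
t 0.4 tcp [ 236.7 -605.3  205.3] yaw 0.3728 turn about tool z -0.134 move tool axes AFTER turn [ 359.7 -274.1  145.3] now axes [ 319.9 -319.6  145.4]
```

Careful with the scale: shifts go in shares of 50 mm and turns go in shares of 180 degrees. That gives: 38 mm is 0.76, -29 mm is -0.58, -0.134 rad / 3.1416 = -0.0427.

```bash
python3 drive.py '[[[0,0,0],-0.0427,94],[[0.76,-0.58,0],0,94],[[0.76,-0.58,0],0,94],[[0.76,-0.58,0.1],0,94],[[0.76,-0.58,0.2],0,94],[[0.76,-0.58,0.2],0,94],[[0.76,-0.58,0.2],0,94],[[0.76,-0.58,0.2],0,94]]' 30; python3 drive.py '[[[0.76,-0.58,0.2],0,60],[[0.76,-0.58,0.4],0,60],[[0.354,-0.26,0.6],0,60],[[0,0,0.4],0,40],[[0,0,0],0,40],[[0,0,0],0,40]]'; python3 -c "
from h import *;togo([418.2,-191.05,10],.507)"
```

```text
time: 1.2
tcp_pos: [371.5, -297.2, 160.5]
tcp_rot: [[0.875, 0.485, 0.001], [0.485, -0.875, -0.001], [0.001, 0.001, -1.0]]
wrist_force: [0.2, 0.4, -0.5]
finger_gap: 93.8
finger_force: 0.0
time: 1.8
tcp_pos: [417.6, -193.2, 81.4]
tcp_rot: [[0.875, 0.485, -0.0], [0.485, -0.875, -0.0], [-0.0, 0.0, -1.0]]
wrist_force: [-0.3, -0.1, 0.1]
finger_gap: 49.6
finger_force: 0.0
t 1.8 tcp [ 417.6 -193.2   81.4] yaw 0.5062 turn about tool z -0.001 move tool axes AFTER turn [ 1.6 -1.6 71.4] now axes [ 1.7 -1.6 71.4]
```

In the tool's units: 30 mm is 0.6, 11 mm is 0.22.

```bash
python3 drive.py '[[[0.032,-0.032,0.6],0,40],[[0,0,0.6],0,40],[[0,0,0.22],0,30],[[0,0,0],0,0],[[0,0,0],0,0],[[0,0,0],0,0],[[0,0,0],0,0],[[0,0,0],0,0]]' 40; python3 -c "
from h import *;togo([418.2,-191.05,10],.507)"
```

```text
time: 2.6
tcp_pos: [419.1, -191.2, 11.4]
tcp_rot: [[0.874, 0.485, 0.002], [0.485, -0.874, -0.001], [0.001, 0.002, -1.0]]
wrist_force: [0.1, -1.4, 8.3]
finger_gap: 9.6
finger_force: 40.0
t 2.6 tcp [ 419.1 -191.2   11.4] yaw 0.5065 turn about tool z -0.0 move tool axes AFTER turn [-0.7 -0.6  1.4] now axes [-0.7 -0.6  1.4]
```

In the tool's units: -45 mm is -0.9, -40 mm is -0.8.

```bash
python3 drive.py '[[[0,0,-0.4],0,0],[[0,0,-0.9],0,0],[[0,0,-0.9],0,0],[[0,0,-0.8],0,0],[[0,0,-0.4],0,0],[[0,0,0],0,0]]' 40; python3 -c "
from h import *;togo([527.3,181.1,185],.507)
togo([527.3,181.1,185],0)
c=viewer.read_camera('scene');cv2.imwrite('pics/l.png',cv2.resize(c['img'][60:240,160:400],None,fx=3,fy=3))"
```

```text
time: 3.2
tcp_pos: [420.2, -191.3, 183.5]
tcp_rot: [[0.874, 0.485, 0.007], [0.485, -0.874, -0.003], [0.005, 0.006, -1.0]]
wrist_force: [0.6, -1.0, -0.7]
finger_gap: 9.5
finger_force: 40.0
t 3.2 tcp [ 420.2 -191.3  183.5] yaw 0.5068 turn about tool z -0.0 move tool axes AFTER turn [ 274.4 -273.6   -1.5] now axes [ 274.4 -273.6   -1.8]
t 3.2 tcp [ 420.2 -191.3  183.5] yaw 0.5068 turn about tool z 0.507 move tool axes AFTER turn [ 107.1 -372.4   -1.5] now axes [ 274.4 -273.6   -1.8]
```

View pics/l.png

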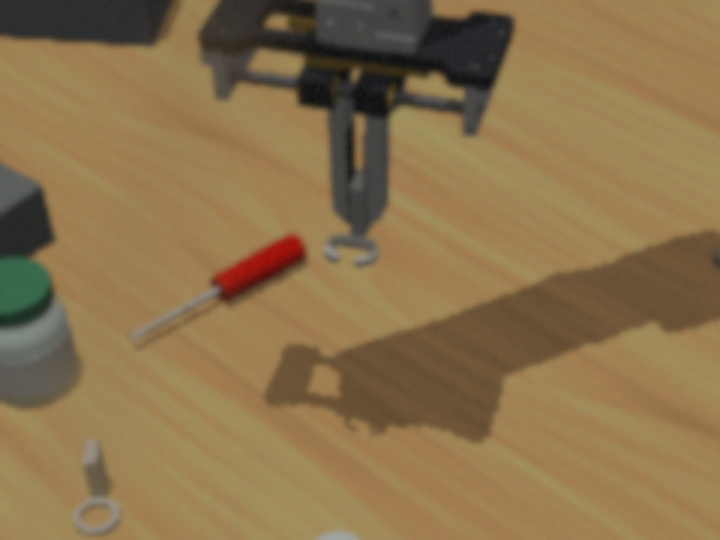

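The crop shows the clip hanging level under the fingers, its ring at crop (352,250) with the mouth toward the camera, so the grasp is good. I'll carry it over to beside the arbor.

In the tool's units: -34 mm is -0.68, -33.6 mm is -0.672.

```bash
python3 drive.py '[[[0.4,-0.4,0],0,0],[[0.68,-0.68,0],0,0],[[0.68,-0.68,0],0,0],[[0.68,-0.68,0],0,0],[[0.68,-0.68,0],0,0],[[0.68,-0.68,0],0,0],[[0.68,-0.68,0],0,0],[[0.68,-0.672,0],0,0]]' 45; python3 drive.py '[[[0.328,-0.32,0],0,0],[[0,0,0],0,0],[[0,0,0],0,0],[[0,0,0],0,0]]'; python3 -c "
from h import *;togo([527.3,181.1,150],.507);print(manip.get_state()['joint_positions'].round(2))
ims=[]
for n,(x,y) in(('scene',(330,240)),('top',(50,110))):
  c=viewer.read_camera(n);np.save('pics/'+n+'1.npy',c['img']);ims.append(cv2.resize(c['img'][y:y+140,x:x+130],None,fx=3,fy=3))
cv2.imwrite('pics/a.png',np.hstack(ims))"
```

```text
time: 4.05
tcp_pos: [517.8, 161.5, 178.4]
tcp_rot: [[0.874, 0.486, -0.003], [0.486, -0.874, -0.001], [-0.003, -0.0, -1.0]]
wrist_force: [0.7, -0.1, -1.1]
finger_gap: 9.7
finger_force: 45.0
time: 4.45
tcp_pos: [524.5, 179.6, 179.2]
tcp_rot: [[0.875, 0.483, -0.002], [0.483, -0.875, -0.002], [-0.003, 0.001, -1.0]]
wrist_force: [-0.6, -0.0, -0.9]
finger_gap: 9.4
finger_force: 45.0
t 4.45 tcp [524.5 179.6 179.2] yaw 0.5046 turn about tool z -0.002 move tool axes AFTER turn [ 3.2  0.  29.2] now axes [ 3.3  0.  29.2]
[-0.37  0.52 -0.02  1.81  0.02  0.81 -1.46]
```

View pics/a.png

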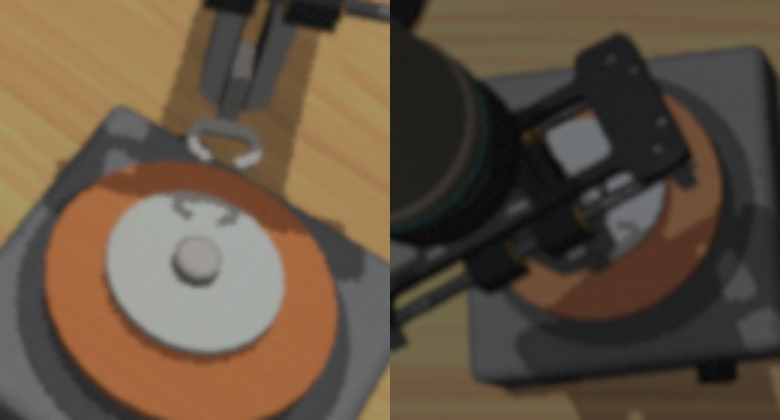

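The scene view shows the clip held at crop (224,145), its mouth facing the head at (198,258). The top view is blocked by the gripper. I'll go down close to the flange and compare the two in the scene image, where calibration errors cancel.

In the tool's units: 20 mm is 0.4, 15 mm is 0.3.

```bash
python3 drive.py '[[[0,0,0.3],0,0],[[0,0,0.4],0,0],[[0,0,0.2],0,0],[[0,0,0],0,0],[[0,0,0],0,0]]'; python3 -c "
from h import *;togo([527.3,181.1,132],.507);s=manip.get_state();print(s['wrist_force'])
c=viewer.read_camera('scene');np.save('pics/s2.npy',c['img'])
cv2.imwrite('pics/b.png',cv2.resize(c['img'][270:370,345:445],None,fx=6,fy=6,interpolation=cv2.INTER_CUBIC))"
```

```text
time: 5.05
tcp_pos: [525.6, 181.5, 135.5]
tcp_rot: [[0.875, 0.485, 0.0], [0.485, -0.875, 0.0], [0.0, 0.0, -1.0]]
wrist_force: [0.6, -0.1, -0.6]
finger_gap: 9.4
finger_force: 45.0
t 5.05 tcp [525.6 181.5 135.5] yaw 0.5061 turn about tool z -0.001 move tool axes AFTER turn [1.3 1.1 3.5] now axes [1.3 1.1 3.5]
[ 0.64381459 -0.09986264 -0.62181716]
```

View pics/b.png

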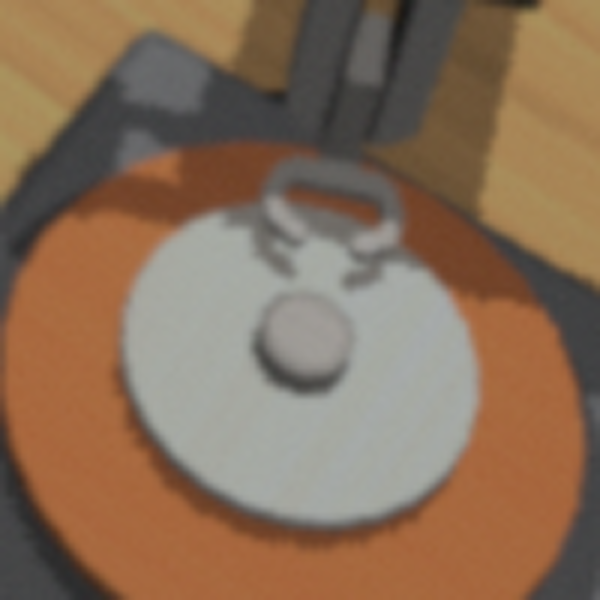

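The crop shows the clip just above the flange rim: outer extremes at (263,190) and (404,215), noses near (290,225) and (372,241), and the head top centred at (308,334). Now the offset in the approach direction's axes.

```bash
python3 - <<'E'
from h import *
c=viewer.read_camera("scene")
f=lambda x,y,z:plane(c,[(345+(x+.5)/6-.5,270+(y+.5)/6-.5)],z)[0,:2]
s=manip.get_state();d=s["tcp_rot"][:2,0];n=s["tcp_rot"][:2,1];p=s["tcp_pos"][:2]
def L(nm,q,o):print(nm,q.round(1),"fwd",((q-o)@d).round(1),"lat",((q-o)@n).round(1))
hd=f(308,334,124.7);print("head",hd)
hm=cv2.cvtColor(c["img"],cv2.COLOR_BGR2HSV)
for nm,q in(("tcp",p),("noses",(f(290,225,128.6)+f(372,241,128.6))/2),("ends",(f(263,190,128.6)+f(404,215,128.6))/2),("tips",(f(299,240,127)+f(361,255,127))/2)):L(nm,q,hd)
# flange centre in scene from first-image contour
L("flange fit",np.array([575.4,207.8]),hd)
E
```

```text
head [577.35149713 208.9643409 ]
tcp [526.  181.9] fwd -58.0 lat -1.2
noses [551.9 197.4] fwd -27.9 lat -2.2
ends [544.  192.7] fwd -37.1 lat -1.9
tips [554.6 199.3] fwd -24.6 lat -2.6
flange fit [575.4 207.8] fwd -2.3 lat 0.1
```

In the tool's units: 3 mm is 0.06, 1.7 mm is 0.034.

```bash
python3 drive.py '[[[0.04,0.034,0.06],0,0],[[0,0,0.06],0,0],[[0,0,0.04],0,0],[[0,0,0],0,0],[[0,0,0],0,0]]' 55; python3 drive.py '[[[0,0,0.02],0,0],[[0,0,0.02],0,0],[[0,0,0],0,0]]'; python3 drive.py '[[[0,0,0.02],0,0],[[0,0,0.02],0,0],[[0,0,0],0,0]]';python3 drive.py '[[[0,0,0.02],0,0],[[0,0,0],0,0]]'
```

```text
time: 5.65
tcp_pos: [527.8, 181.3, 127.1]
tcp_rot: [[0.874, 0.485, -0.0], [0.485, -0.874, -0.0], [-0.0, -0.0, -1.0]]
wrist_force: [-1.4, -0.2, 0.4]
finger_gap: 9.8
finger_force: 55.0
time: 5.95
tcp_pos: [527.8, 181.3, 125.1]
tcp_rot: [[0.874, 0.485, -0.0], [0.485, -0.874, -0.0], [-0.0, -0.0, -1.0]]
wrist_force: [0.6, -0.5, 0.2]
finger_gap: 9.5
finger_force: 55.0
time: 6.25
tcp_pos: [527.8, 181.3, 123.0]
tcp_rot: [[0.874, 0.485, -0.0], [0.485, -0.874, -0.0], [-0.0, -0.0, -1.0]]
wrist_force: [0.6, 0.2, -0.2]
finger_gap: 9.7
finger_force: 55.0
time: 6.45
tcp_pos: [527.9, 181.3, 122.1]
tcp_rot: [[0.874, 0.485, -0.0], [0.485, -0.874, 0.0], [-0.0, -0.0, -1.0]]
wrist_force: [0.4, -0.2, -0.7]
finger_gap: 9.6
finger_force: 55.0
```

In the tool's units: 0.5 mm is 0.01.

```bash
for i in 1 2; do python3 drive.py '[[[0,0,0.01],0,0],[[0,0,0],0,0]]'|egrep 'pos|wrist'; python3 drive.py '[[[0,0,0.01],0,0],[[0,0,0],0,0]]'|egrep 'pos|wrist';done
```

```text
tcp_pos: [527.9, 181.3, 121.7]
wrist_force: [-0.3, -0.4, -0.9]
tcp_pos: [527.9, 181.3, 121.1]
wrist_force: [-0.6, 0.5, -0.8]
tcp_pos: [527.9, 181.3, 120.7]
wrist_force: [0.3, -0.4, -0.9]
tcp_pos: [527.9, 181.3, 120.1]
wrist_force: [-0.8, -0.2, -0.5]
```

In the tool's units: 0.5 mm is 0.01.

```bash
python3 drive.py '[[[0,0,0.01],0,0],[[0,0,0.01],0,0],[[0,0,0],0,0]]'|egrep 'pos|wrist'; python3 drive.py '[[[0,0,0.01],0,0],[[0,0,0.01],0,0],[[0,0,0],0,0]]'|egrep 'pos|wrist'; python3 -c "
from h import *
c=viewer.read_camera('scene')
cv2.imwrite('pics/c.png',cv2.resize(c['img'][270:370,345:445],None,fx=6,fy=6,interpolation=cv2.INTER_CUBIC))"
```

```text
tcp_pos: [527.9, 181.3, 119.1]
wrist_force: [0.4, 0.5, -0.3]
tcp_pos: [528.1, 181.4, 118.4]
wrist_force: [-1.0, 1.4, 0.3]
```

View pics/c.png

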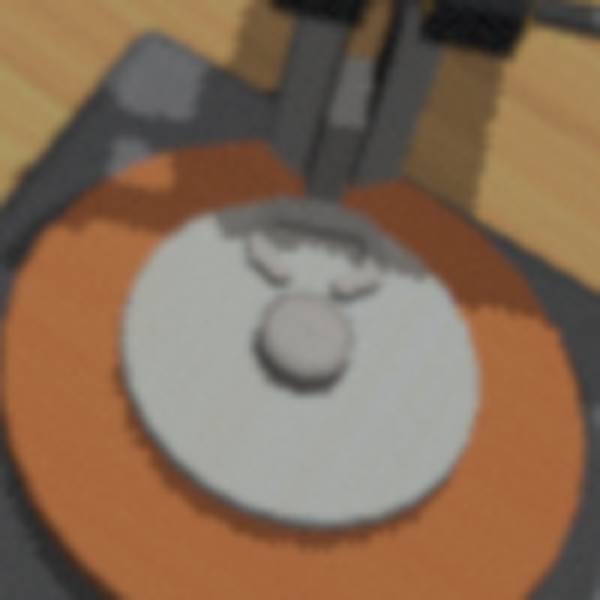

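The noses now sit right on the flange at (265,262) and (358,285), with the head at (308,334). I'll work out the lateral offset again and keep pressing in small steps.

In the tool's units: 0.5 mm is 0.01.

```bash
python3 - <<'E'
from h import *
c=viewer.read_camera("scene")
f=lambda x,y,z:plane(c,[(345+(x+.5)/6-.5,270+(y+.5)/6-.5)],z)[0,:2]
s=manip.get_state();d=s["tcp_rot"][:2,0];n=s["tcp_rot"][:2,1];p=s["tcp_pos"][:2]
def L(nm,q,o):print(nm,q.round(1),"fwd",((q-o)@d).round(1),"lat",((q-o)@n).round(1))
for z in(107.5,111):
  hd=f(308,334,z+13)
  for nm,q in(("tcp",p),("noses",(f(267,265,z+4.5)+f(358,284,z+4.5))/2),("tips",(f(287,280,z+4.5)+f(333,296,z+4.5))/2)):L(nm,q,hd)
E
for i in 1 2; do python3 drive.py '[[[0,0,0.01],0,0],[[0,0,0],0,0]]'|egrep 'pos|wrist'; done
```

```text
tcp [528.1 181.3] fwd -54.1 lat 0.6
noses [555.4 197.4] fwd -22.4 lat -0.1
tips [559.  199.2] fwd -18.3 lat 0.1
tcp [528.1 181.3] fwd -56.1 lat 0.3
noses [557.4 198.1] fwd -22.3 lat -0.1
tips [561.1 199.9] fwd -18.2 lat 0.1
tcp_pos: [528.1, 181.4, 117.9]
wrist_force: [-0.4, -0.5, 2.6]
tcp_pos: [528.1, 181.4, 117.3]
wrist_force: [-0.6, -0.1, 4.2]
```

In the tool's units: 0.5 mm is 0.01.

```bash
for i in 1 2; do python3 drive.py '[[[0,0,0.01],0,0],[[0,0,0.01],0,0],[[0,0,0],0,0]]'|egrep 'pos|wrist';done; python3 drive.py '[[[0,0,0.01],0,0],[[0,0,0],0,0],[[0,0,0],0,0]]'
```

```text
tcp_pos: [528.1, 181.4, 116.3]
wrist_force: [-0.5, -1.1, 4.2]
tcp_pos: [528.1, 181.4, 115.3]
wrist_force: [0.4, -0.9, 4.9]
time: 9.25
tcp_pos: [528.1, 181.3, 114.9]
tcp_rot: [[0.874, 0.485, 0.0], [0.485, -0.874, 0.0], [0.0, 0.0, -1.0]]
wrist_force: [-0.5, -0.1, 4.9]
finger_gap: 9.7
finger_force: 55.0
```

In the tool's units: 0.5 mm is 0.01, 0.3 mm is 0.006.

```bash
for i in 1 2; do python3 drive.py '[[[0,0,0.01],0,0],[[0,0,0.006],0,0],[[0,0,0],0,0]]'|egrep 'pos|wrist';python3 drive.py '[[[0,0,0],0,0]]'|egrep 'wrist';done; python3 drive.py '[[[0,0,0],0,0]]'
```

```text
tcp_pos: [528.1, 181.4, 114.1]
wrist_force: [-1.2, -0.6, 5.9]
wrist_force: [-1.0, -0.8, 6.1]
tcp_pos: [528.1, 181.3, 113.4]
wrist_force: [-1.7, -0.3, 7.3]
wrist_force: [-0.8, 0.5, 6.4]
time: 10.15
tcp_pos: [528.1, 181.4, 113.4]
tcp_rot: [[0.874, 0.485, 0.0], [0.485, -0.874, 0.0], [0.0, 0.0, -1.0]]
wrist_force: [-0.9, -1.0, 6.8]
finger_gap: 9.7
finger_force: 55.0
```

In the tool's units: 1 mm is 0.02.

```bash
for i in 1 2 3 4; do python3 drive.py '[[[0.02,0,0],0,0],[[0.02,0,0],0,0],[[0.02,0,0],0,0],[[0,0,0],0,0]]' >o; python3 -c "
from h import *;s=manip.get_state();print(s['tcp_pos'].round(1),(s['tcp_rot'].T@s['wrist_force']).round(1))";done
```

```text
[530.7 182.8 113.4] [-1.  -0.2 -7.4]
[533.4 184.2 113.4] [-1.8  0.2 -7.3]
[536.  185.7 113.4] [-1.4 -0.4 -6.9]
[538.6 187.1 113.4] [-2.   0.2 -6.8]
```

In the tool's units: 1 mm is 0.02.

```bash
for i in 1 2 3 ; do python3 drive.py '[[[0.02,0,0],0,0],[[0.02,0,0],0,0],[[0,0,0],0,0]]' >o; python3 -c "
from h import *;s=manip.get_state();print(s['tcp_pos'].round(1),(s['tcp_rot'].T@s['wrist_force']).round(1))";done
```

```text
[540.  187.7 113.3] [-1.1  0.5 -7.2]
[540.6 187.9 113. ] [-4.2 -0.4 -8.5]
[541.  188.  112.7] [-5.2  1.5 -7.9]
```

```bash
python3 drive.py '[[[0,0,0],0,0],[[0,0,0],0,0]]'; python3 - <<'E'
from h import *
s=manip.get_state();print((s['tcp_rot'].T@s['wrist_force']).round(1),(s['tcp_rot'].T@s['torque']).round(2),s['joint_positions'].round(3))
c=viewer.read_camera('scene')
cv2.imwrite('pics/d.png',cv2.resize(c['img'][270:370,345:445],None,fx=6,fy=6,interpolation=cv2.INTER_CUBIC))
E
```

```text
time: 12.85
tcp_pos: [541.0, 188.1, 112.7]
tcp_rot: [[0.875, 0.485, -0.005], [0.485, -0.875, -0.003], [-0.006, 0.0, -1.0]]
wrist_force: [-4.9, -2.7, 8.7]
finger_gap: 9.3
finger_force: 55.0
[-5.7 -0.  -8.6] [-0.13 -1.28  0.02] [-0.37   0.639 -0.022  1.82   0.022  0.689 -1.47 ]
```

View pics/d.png

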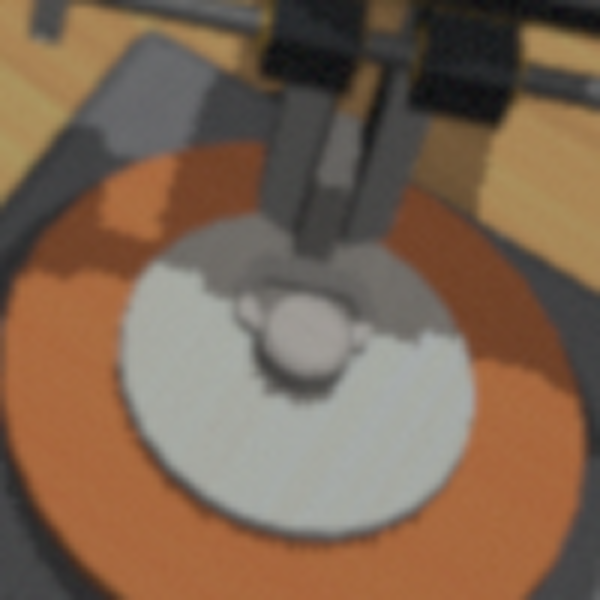

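The noses are passing under the head, at (248,310) and (360,335), and both are partly hidden. So the clip is in the groove plane and the prongs are starting to spread. I'll keep pushing with a slight lift to hold the press constant.

In the tool's units: 1 mm is 0.02, -0.3 mm is -0.006.

```bash
for i in 1 2 ; do python3 drive.py '[[[0.02,0,-0.006],0,0],[[0.02,0,-0.004],0,0],[[0,0,0],0,0]]' >o; python3 -c "
from h import *;s=manip.get_state();print(s['tcp_pos'].round(1),s['tcp_rot'][2,0].round(4),(s['tcp_rot'].T@s['wrist_force']).round(1))";done
```

```text
[541.4 188.3 112.7] -0.0095 [-7.9  0.2 -8.5]
[542.  188.6 112.9] -0.0122 [-9.7  0.1 -7.5]
```

In the tool's units: 1 mm is 0.02, 0.5 mm is 0.01.

```bash
for i in 1 2 ; do python3 drive.py '[[[0.02,0,-0.004],0,0],[[0.01,0,0],0,0],[[0,0,0],0,0]]' >o; python3 -c "
from h import *;s=manip.get_state();print(s['tcp_pos'].round(1),s['tcp_rot'][2,0].round(4),(s['tcp_rot'].T@s['wrist_force']).round(1))";done
```

```text
[542.8 189.  112.8] -0.0133 [-10.8   0.9  -7.6]
[544.4 189.9 113. ] -0.0125 [-9.5  0.9 -6.4]
```

In the tool's units: 1 mm is 0.02.

```bash
for i in 1 2 3; do python3 drive.py '[[[0.02,0,0],0,0],[[0,0,0],0,0],[[0,0,0],0,0]]' >o; python3 -c "
from h import *;s=manip.get_state();print(s['tcp_pos'].round(1),s['tcp_rot'][2,0].round(4),(s['tcp_rot'].T@s['wrist_force']).round(1))";done
```

```text
[551.4 193.8 114.7] 0.0015 [ 1.3  1.1 -5.1]
[552.3 194.3 114.9] 0.0013 [-1.7  1.3 -6.2]
[552.5 194.4 114.7] -0.0001 [-1.2  0.9 -5.5]
```

It snapped in. I'll check that the back has reached its stop: the push should rise again.

In the tool's units: 0.7 mm is 0.014.

```bash
for i in 1 2 3; do python3 drive.py '[[[0.014,0,0],0,0],[[0,0,0],0,0]]' >o; python3 -c "
from h import *;s=manip.get_state();print(s['tcp_pos'].round(1),s['tcp_rot'][2,0].round(4),(s['tcp_rot'].T@s['wrist_force']).round(1))";done
```

```text
[552.5 194.5 114.6] -0.0015 [-2.3 -0.  -6. ]
[552.6 194.5 114.4] -0.0027 [-3.5  1.4 -6.4]
[552.6 194.6 114.3] -0.004 [-3.3  1.1 -6.9]
```

The push rises with no further travel, so the clip is against its back stop. I'll unload and release.

In the tool's units: -1 mm is -0.02, -0.9 mm is -0.018.

```bash
for i in 1 ; do python3 drive.py '[[[-0.02,0,-0.01],0,0],[[-0.018,0,-0.01],0,0],[[0,0,0],0,0]]' >o; python3 -c "
from h import *;s=manip.get_state();print(s['tcp_pos'].round(1),s['tcp_rot'][2,0].round(4),(s['tcp_rot'].T@s['wrist_force']).round(1))";done
```

```text
[552.5 194.5 115. ] -0.0006 [-0.1  1.5 -0.9]
```

In the tool's units: -45 mm is -0.9, -40 mm is -0.8.

```bash
python3 drive.py '[[[0,0,0],0,13],[[0,0,0],0,16],[[0,0,0],0,20],[[0,0,0],0,26],[[0,0,0],0,26]]' 10; python3 drive.py '[[[0,0,-0.2],0,26],[[0,0,-0.8],0,26],[[0,0,-0.8],0,26],[[-0.9,0,-0.4],0,26],[[-0.9,0,0],0,26],[[-0.9,0,0],0,26],[[-0.9,0,0],0,26],[[0,0,0],0,26]]'; python3 - <<'E'
from h import *
ims=[]
for n,(x,y) in(('scene',(345,270)),('top',(65,122))):
  c=viewer.read_camera(n);ims.append(cv2.resize(c['img'][y:y+100,x:x+100],(400,400),interpolation=cv2.INTER_CUBIC))
cv2.imwrite('pics/e.png',np.hstack(ims))
E
```

```text
time: 16.4
tcp_pos: [552.5, 195.1, 115.5]
tcp_rot: [[0.874, 0.485, -0.0], [0.485, -0.874, 0.0], [-0.0, -0.0, -1.0]]
wrist_force: [-1.5, -0.6, 0.3]
finger_gap: 25.5
finger_force: 0.0
time: 17.2
tcp_pos: [388.9, 104.2, 225.7]
tcp_rot: [[0.875, 0.484, -0.005], [0.484, -0.875, -0.002], [-0.006, -0.0, -1.0]]
wrist_force: [0.9, -0.3, -0.2]
finger_gap: 26.0
finger_force: 0.0
```

View pics/e.png

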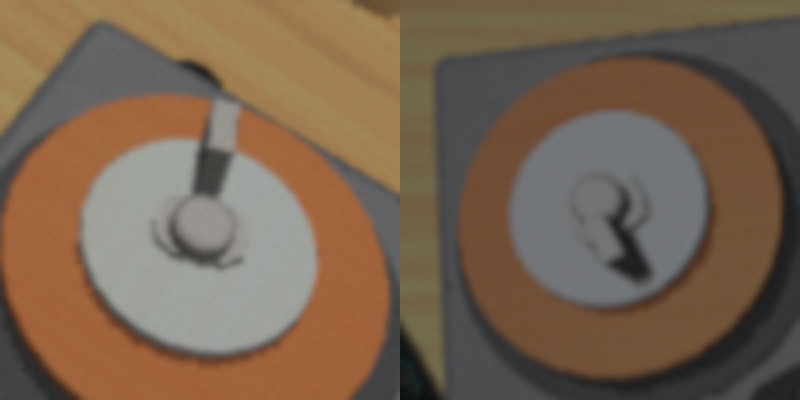

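Both views show the clip seated around the arbor, with its tab upright: scene head at (203,228) ringed evenly by the clip, top head at (598,198). The gripper is clear.

```bash
python3 drive.py '[[[0,0,0],0,26],[[0,0,0],0,26]]' | head -2; python3 -c "
from rig import manip, viewer;print(manip.sign_off())"
```

```text
time: 17.5
tcp_pos: [396.6, 108.4, 225.7]
the job is handed in; nothing more can be done
None
```

The clip snapped home in the groove against its back stop and looks level, holding the flange down with the gripper clear; pressing peaked at about 9 N, and I handed the job in at 17.5 s (the sign-off returned no verdict).

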